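Hold the drying box open at its vent pointer

ROBOT

A 6-joint arm with a two-finger parallel gripper is mounted at the origin on a cart in front of the work surface, level with it; the furniture and walls round the work are solid. World frame = base frame: x ahead of the robot, y to its left, z up, the work surface at z = 0. Lengths are in m, angles in rad, forces in N, time in s.
With the tool pointing down it reaches from about 0.325 to 0.775 m from the base axis. Payload 5.5 kg.
Tool frame: the origin (TCP) lies at the very end of the fingers, on their centre line; the grasp point (between the pads) lies 19 mm behind it; z points along the fingers, y is the direction in which the jaws open and shut (so a half turn about z gives the same grasp; the last joint's range is limited). The gripper opens to 88 mm and grips with 3 to 60 N. Pads are 20 mm wide; open, the fingers measure 115 mm over their backs; the gripper's body (75 mm by 178 mm) begins 61 mm behind the grasp point.
Start: joints at [-1.259, 0.091, 1.231, -0, 1.82, -0.057], TCP at [0.216, -0.56, 0.223] pointing down, gripper open.
Joint ranges: [-2.87, 2.87], [-0.86, 2.18], [0.17, 2.46], [-1.51, 4.65], [0.06, 2.69], [-2.65, 2.65]. Speed limits (rad/s): [2.57, 2.57, 3.01, 3.14, 3.14, 3.14].

INTERFACE

Orientations are given as a unit quaternion [w, x, y, z].
In Python, from workcell import manip, camera, look_for, trace, tip_of gives the robot as it stands. The module is installed in compiled form; this text tells all that it offers.
- The arm moves only by the shell command python3 -m handwheel 'ROWS'. ROWS is JSON, a list of rows, each a list of 3 entries, a list of its own where there are three numbers: the shift along the world's x, y, z in cm, then the turn about the world's z in degrees, then the closure in counts, from 0 (fully open) to 255 (shut). A call has 1 to 10 rows; each row shifts and turns the pose as measured when the row begins; what a row does not reach is not made up. A row lasts 1/10 s, in which the tool goes at most 50 mm and 8.59 degrees, less where a joint would pass 70% of its speed; a pose out of reach is approached as far as the arm can. A call with a gripper value outside its range is refused whole. The fingers move at their own pace and stop on an object; the grip force is fixed at half the most. Time passes only in rows, so rows that do not move let the fingers close. It gives the time, the measured TCP pose, the force and the opening at its end, in the units of the state.
- manip.sense(): the state, without advancing time (a new reading comes with each control period).
- camera(name): name is "scene" or "top" or "wrist"; returns a dict with "color" (400x640x3 uint8, red, green, blue), "z_map" (400x640 float32, m along the optical axis (not along the pixel's ray), 0 where there is no reading), "fx", "fy", "cx", "cy" (pixels), "origin" and "attitude" of the camera in the world. Camera axes: x right, y up, looking along -z (the intrinsics and any distortion apply to the point x, -y, -z); pixel columns grow to the right and rows downward; lengths in m; the calibration is good to about 2 mm. A picture is of the moment at which its call begins.
- manip.job_done(): hands the job in, once; it reports no verdict.
Trained networks look in the newest picture that a camera, given by its name, has taken for a name from the list of things; names that differ only in an ending like _2 or _b are one class to them, and where a whole thing is asked for, a point or a joint stands for the part that bears it (a point fixed in the world has none). Each returns a list of dicts, best first, with "confidence" (0 to 1); they miss things now and then, are a little off and sometimes report something else, mostly with a low value. They report only what shows in the picture. A call takes as long as a camera call. They do not tell look-alikes from the thing itself.
- look_for(camera, label): "location" ([column, row] in pixels, amid what is visible of it).
- trace(camera, label): "mask" (400x640 bool, what is visible of it) and "location" ([column, row] in pixels, amid what is visible of it).
- tip_of(camera, label): "location" ([column, row] in pixels: a listed point, or the origin of a listed thing).
The state is a dict: "time": time; "q": joint angles; "qvel": joint speeds; "joint_efforts": joint torques, N m; "tool_pos": TCP position; "eef_rot": TCP orientation; "contact_force": force on the tool from outside, world axes, zero at the start; "moment": the same for the moment, N m; "width": opening from 0.0 (shut) to 1.0 (fully open).
Only numpy, scipy, OpenCV 4.12 (cv2) and the standard library are available. Lean on these libraries where they do the work, as an engineer would, in place of code of your own. Each camera call takes 0.05 s, during which the arm holds its last target.

TASK

Vent the drying box with the lifting bar: pick the bar up by its wooden handle, and from the box's right side pass its steel rod end through the eyelet on the shut lid, then lift the sprung lid with the bar until the lid lies parallel with the vent pointer on the box's right side, and finish while still holding it there with the bar. Lift the lid with the bar only, not with the gripper; do not move the pointer, and leave the other things on the bench where they are.

Things in the scene. Friction and masses are not known exactly. Their poses are not given: they have to be found in the camera images.
- drying_box: grey sheet-metal drying box on four feet, fixed to the bench, 130 (x) x 160 (y) mm, rim at 76 mm. Origin: middle of its underside on the bench; x points from its louvred front to the hinge side, y to its left, z up. The lid's hinge axis runs along y at x = +66 mm, z = 80 mm. A slim curved rail with ticks (88 mm from the hinge axis) stands on its right side, 84 mm right of the middle
- sprung_lid: plain metal lid of the box, 132 mm from hinge to front edge, 164 mm wide, its top 8 mm above the hinge axis. Origin on the hinge axis at mid-width; its axes are those of the box while it is shut; it turns about its y axis, opening by lifting its front edge (free to about 80 degrees). A spring and its weight pull it shut: about 2.5 N downward at the eyelet when nearly shut, about 4 N at half a radian; let go, it falls shut
- eyelet (a point): centre of the steel eyelet that stands on the lid near its front right corner: a ring of 16 mm inside and 27 mm outside diameter, 5 mm thick, with its hole along the hinge axis (y). It lies at (-105, -68, +28) mm in the lid's frame, 20 mm above the lid's top and 14 mm in from the lid's right edge, so a rod passed through it from the right runs on above the lid. Axes as the lid's
- vent_pointer: brass pointer, a flat bar 7 mm high, 97 mm long, on the hinge axis at the right side of the box (88 mm right of the middle), standing up at the angle to which the lid is to be opened (0.35 to 0.75 rad above level; it differs from time to time and stays put by friction). Origin on the hinge axis; its -x axis runs along the bar to its tip. When the lid is opened to the mark, the axes of lid and pointer are parallel
- pointer_tip (a point): free tip of the pointer, 97 mm from the hinge axis
- lifting_bar: lifting bar, 110 g, lying on the bench: a wooden handle 56 mm long, 18 mm wide and 24 mm high with flat sides, and a straight steel rod of 8 mm diameter that runs on from one end of it. Origin under the middle of the handle; x points along the rod to its tip, z up. A tall green hand press (about 0.35 m with its lever, fixed, round x = 0.47, y = -0.32 m) stands to the right of it: go round or over it
- bar_grip (a point): centre of the handle, half-way up (12 mm above its underside), on the line of the rod; axes as the bar's
- bar_tip (a point): tapered tip of the rod, 100 mm from bar_grip along the bar's x; the bare rod is 66 mm long with a 6 mm taper
- wax_pot: bystander, to be left alone: closed white pot, 50 mm across, 57 mm high; origin in the middle of its underside
- beeswax: bystander, to be left alone: block of beeswax 35x52x19 mm; origin in the middle of its underside
- bone_folder: bystander, to be left alone: flat bone folder, 121 mm long; origin in the middle of its underside
- edge_slicker: bystander, to be left alone: grooved wooden slicker, 98 mm long; origin in the middle of its underside
- marker: bystander, to be left alone: marker pen, 135 mm long; origin in the middle of its underside
- tape_roll: bystander, to be left alone: roll of tape lying flat, 103 mm across, 25 mm high; origin in the middle of its underside
- mug: bystander, to be left alone: mug, 101 mm high; origin in the middle of its underside
Things that resemble listed ones, but are neither listed nor needed, are in the scene too. What is shaped like the lifting_bar but black is not meant.

How it is judged:
On the way, in this order (a step that is already met when the one before it is completed fails the run):
1. the bar is picked up (height (world z) of bar_grip above 0.045 m and contact force between the fingers and lifting_bar above 2 N), for 0.2 s.
2. the rod end is through the eyelet while the lid is still shut (x of eyelet in the frame of bar_grip between 0.02 and 0.092 m and y of bar_tip in the frame of eyelet above 0.005 m and y of eyelet in the frame of bar_grip between -0.0095 and 0.0095 m and z of eyelet in the frame of bar_grip between -0.0095 and 0.0095 m and angle between the x axis of lifting_bar and the y axis of eyelet, either way round below 0.35 rad and contact force between the fingers and lifting_bar above 2 N and angle between the x axis of sprung_lid and the x axis of drying_box, either way round below 0.12 rad), for 0.1 s.
At the end, for the whole second after the job is handed in: the robot holds the bar, whose rod tip is at least 8 mm through the eyelet and carries the lid; the lid stands still within 0.08 rad (4.5 degrees) of parallel with the pointer; the gripper does not touch the lid and the pointer has not been moved (6 mm at its tip) (x of eyelet in the frame of bar_grip between 0.02 and 0.092 m and y of bar_tip in the frame of eyelet above 0.005 m and y of eyelet in the frame of bar_grip between -0.0095 and 0.0095 m and z of eyelet in the frame of bar_grip between -0.0095 and 0.0095 m and angle between the x axis of lifting_bar and the y axis of eyelet, either way round below 0.35 rad and contact force between the fingers and lifting_bar above 2 N and angle between the x axis of sprung_lid and the x axis of vent_pointer, either way round below 0.08 rad and angular speed of sprung_lid below 0.1 rad/s and contact force between lifting_bar and sprung_lid above 0.7 N and contact force between the arm and sprung_lid below 0.5 N and distance of pointer_tip from where it was at the start of the episode below 0.006 m); the arm keeps its last pose, push and grip.
It fails at once if the gripper or arm pushes the lid itself (contact force between the arm and sprung_lid above 3 N).
It fails at once if the pointer is moved (distance of pointer_tip from where it was at the start of the episode above 0.01 m).
It fails at once if a bystander is shoved about (distance of any of wax_pot, beeswax, bone_folder, edge_slicker, marker, tape_roll, mug from where it was at the start of the episode above 0.03 m).
It also fails if it takes over 51 s, if anything falls off the work surface, if the arm or the gripper's body presses on something with over 40 N, if the wrist force passes 120 N, or if a joint passes its speed limit or range.

## Working session

There is one attempt and no reset: what is moved stays moved. The work goes in short steps, Python scripts to look and compute and a shell command to move; the robot and the scene stay as the last step left them, time stands still between calls to the robot, and variables do not carry over. Pictures are saved under pics/ and viewed, and the job is handed in when it is done.

```bash
mkdir -p pics; cat > h.py <<'E'
import numpy as np, cv2
from workcell import manip, camera, look_for, trace, tip_of
from scipy.spatial.transform import Rotation as R
def Rm(q):
    q=np.array(q,float)
    if q.shape==(3,3): return q
    return R.from_quat([q[1],q[2],q[3],q[0]]).as_matrix()
def save(c,n,crop=None,scale=1):
    im=c["color"][:,:,::-1]
    if crop: a,b,d,e=crop; im=im[b:e,a:d]
    if scale!=1: im=cv2.resize(im,None,fx=scale,fy=scale,interpolation=cv2.INTER_CUBIC)
    cv2.imwrite("pics/"+n+".png",im)
def px(c,u,v,z=None):
    u=np.asarray(u,float);v=np.asarray(v,float)
    if z is None: z=c["z_map"][v.round().astype(int),u.round().astype(int)]
    p=np.stack([(u-c["cx"])/c["fx"]*z,-(v-c["cy"])/c["fy"]*z,-z],-1)
    return p@Rm(c["attitude"]).T+np.array(c["origin"])
def ray_z(c,u,v,z):
    d=px(c,u,v,1.0)-np.array(c["origin"]); return np.array(c["origin"])+d*(z-c["origin"][2])/d[2]
def proj(c,P):
    p=(np.array(P)-np.array(c["origin"]))@Rm(c["attitude"])
    return np.stack([c["cx"]+c["fx"]*p[...,0]/-p[...,2], c["cy"]-c["fy"]*p[...,1]/-p[...,2]],-1)
E
python3 - <<'E'
from h import *
s=manip.sense(); print(s)
for n in ["scene","top"]:
    c=camera(n); save(c,n+"0"); print(n,{k:c[k] for k in c if k not in("color","z_map")})
    for l in ["drying_box","sprung_lid","eyelet","vent_pointer","lifting_bar","bar_grip","bar_tip","pointer_tip"]:
        print(l,[(np.round(d["location"]).tolist(),round(d["confidence"],2)) for d in tip_of(n,l)][:4],[(np.round(d["location"]).tolist(),round(d["confidence"],2)) for d in look_for(n,l)][:4])
E
```

```text
{'time': 0.0, 'q': array([-1.25870586e+00,  9.18779231e-02,  1.23187359e+00, -2.22733959e-05,
        1.81981355e+00, -5.66755234e-02]), 'qvel': array([ 0.0006273 , -0.00050634, -0.00018625,  0.00020355,  0.00052874,
       -0.00054479]), 'joint_efforts': array([-1.24748280e-03, -4.46462631e+01, -4.06443393e+01,  6.97869994e-02,
        2.97759252e-02, -1.66686614e-04]), 'tool_pos': array([ 0.21619156, -0.55937594,  0.22150242]), 'eef_rot': array([-9.76801485e-04,  9.83049582e-01,  1.83337246e-01, -1.36311993e-04]), 'contact_force': array([-0.29223847,  0.42068974, -0.10257723]), 'moment': array([0.02572901, 0.01932226, 0.04485635]), 'width': 0.9980175466184874}
scene {'fx': 397.90897486818034, 'fy': 397.90897486818034, 'cx': 322.8495443150145, 'cy': 198.79294862005165, 'origin': array([-0.0928119 ,  0.44752755,  0.80500155]), 'attitude': array([-0.46656306, -0.20318644,  0.33959309,  0.79101879])}
drying_box [([315.0, 233.0], 0.75), ([374.0, 197.0], 0.27)] [([313.0, 220.0], 0.88), ([312.0, 214.0], 0.7), ([326.0, 173.0], 0.28)]
sprung_lid [([296.0, 200.0], 0.82), ([330.0, 181.0], 0.3
[... 837 characters left out ...]
 'attitude': array([-0.70286559, -0.02335474,  0.02782943,  0.71039429])}
drying_box [([298.0, 207.0], 0.86)] [([299.0, 208.0], 0.77)]
sprung_lid [([296.0, 183.0], 0.55)] [([300.0, 209.0], 0.73)]
eyelet [([326.0, 217.0], 0.91)] [([296.0, 210.0], 0.62)]
vent_pointer [([335.0, 206.0], 0.54)] [([300.0, 208.0], 0.41), ([329.0, 179.0], 0.39)]
lifting_bar [([403.0, 225.0], 0.64), ([302.0, 123.0], 0.62)] [([398.0, 222.0], 0.82), ([304.0, 118.0], 0.78)]
bar_grip [([405.0, 222.0], 0.67), ([300.0, 121.0], 0.56)] [([399.0, 221.0], 0.61)]
bar_tip [([371.0, 209.0], 0.68), ([334.0, 108.0], 0.54)] [([303.0, 122.0], 0.59), ([402.0, 222.0], 0.53)]
pointer_tip [([335.0, 206.0], 0.37)] [([333.0, 202.0], 0.56)]
```

View pics/scene0.png

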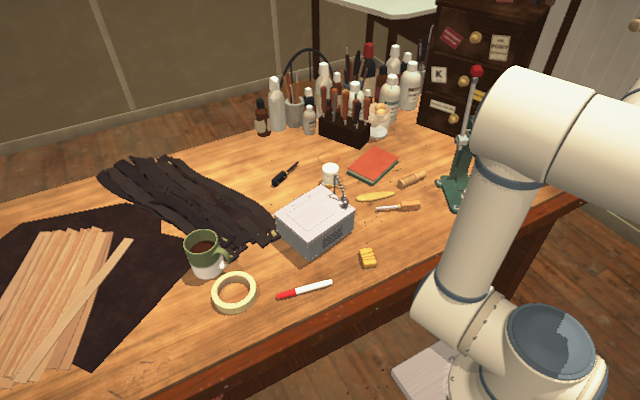

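View pics/top0.png

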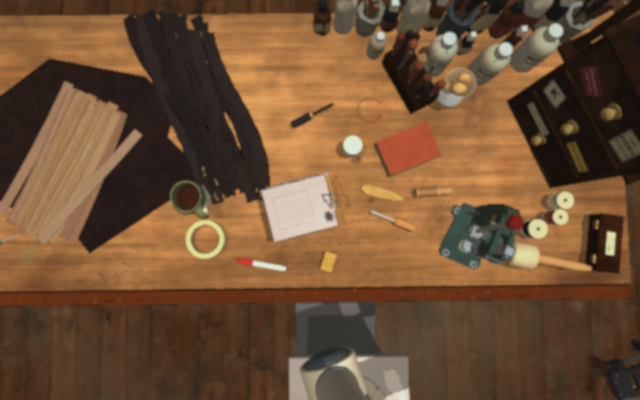

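The wooden-handled bar is at top (403,224), its rod tip at (371,209). The other candidates are the black bar at (302,121), the edge slicker at (434,192) and the bone folder at (382,192). I choose (403,224) by its wooden handle and will check it in a close crop.

```bash
python3 - <<'E'
from h import *
c=camera("top"); save(c,"top_crop",(250,150,470,285),3.6)
s=camera("scene"); save(s,"scene_crop",(260,150,460,290),4)
for l in ["lifting_bar","drying_box","wax_pot","bone_folder","edge_slicker","vent_pointer","sprung_lid"]:
    for nm,cc in (("top",c),("scene",s)):
        for t in trace(nm,l)[:2]:
            v,u=np.nonzero(t["mask"]); P=px(cc,u,v); 
            print(nm,l,round(t["confidence"],2),np.round(t["location"]),len(u),np.round(np.median(P,0),3),np.round(P.min(0),3),np.round(P.max(0),3))
for u,v in [(405,223),(371,209)]: print(ray_z(c,u,v,.012))
for u,v in [(407,203),(378,206)]: print(ray_z(s,u,v,.012))
print("eyelet", ray_z(c,326,217,.108), ray_z(s,346,202,.108))
E
```

```text
top lifting_bar 0.55 [400. 224.] 134 [ 0.5   -0.148  0.024] [ 0.484 -0.178  0.015] [ 0.53  -0.078  0.03 ]
top lifting_bar 0.17 [298. 205.] 3514 [0.547 0.122 0.088] [ 0.465  0.031 -0.005] [0.636 0.218 1.174]
scene lifting_bar 0.66 [406. 208.] 236 [ 0.502 -0.142  0.018] [-0.093 -0.178  0.   ] [0.533 0.448 0.805]
scene lifting_bar 0.48 [281. 174.] 204 [0.788 0.117 0.017] [-0.093  0.03  -0.001] [0.855 0.448 0.805]
top drying_box 0.85 [297. 206.] 3762 [0.547 0.122 0.088] [ 0.457  0.026 -0.005] [0.643 0.228 1.174]
top drying_box 0.31 [429. 191.] 318 [ 0.587 -0.231  0.023] [ 0.49  -0.283 -0.003] [0.603 0.086 1.174]
scene drying_box 0.97 [315. 224.] 4158 [0.522 0.136 0.088] [-0.093 -0.046 -0.003] [0.716 0.448 0.805]
scene drying_box 0.72 [202. 254.] 1642 [0.552 0.409 0.067] [-0.093  0.359 -0.001] [0.667 0.45  0.805]
top wax_pot 0.72 [351. 147.] 346 [ 0.705 -0.013  0.057] [ 0.49  -0.045 -0.002] [0.733 0.086 1.174]
scene wax_pot 0.84 [326. 174.] 326 [ 0.702 -0.006  0.055] [-0.093 -0.069 -0.002] [0.802 0.448 0.805]
scene wax_pot 0.51 [322. 183.] 16 [0.62  0.054 0.09 ] [0.549 0.036 0.084] [0.629
[... 259 characters left out ...]
 [ 0.587 -0.234  0.023] [ 0.49  -0.282 -0.003] [0.601 0.086 1.174]
scene edge_slicker 0.75 [409. 178.] 253 [ 0.584 -0.225  0.021] [-0.093 -0.276 -0.002] [0.622 0.448 0.805]
top vent_pointer 0.46 [337. 204.] 11 [0.552 0.035 0.126] [0.549 0.032 0.117] [0.557 0.037 0.13 ]
top sprung_lid 0.66 [300. 208.] 3326 [0.542 0.124 0.089] [ 0.46   0.033 -0.004] [0.624 0.215 1.174]
scene sprung_lid 0.68 [314. 213.] 2568 [0.536 0.131 0.089] [-0.093 -0.016 -0.002] [0.712 0.448 0.805]
[ 0.50246259 -0.15902053  0.012     ]
[ 0.54124978 -0.06792298  0.012     ]
[ 0.51158918 -0.15614917  0.012     ]
[ 0.54179556 -0.07658757  0.012     ]
eyelet [0.518416   0.05669719 0.108     ] [0.51621351 0.04925658 0.108     ]
```

View pics/top_crop.png

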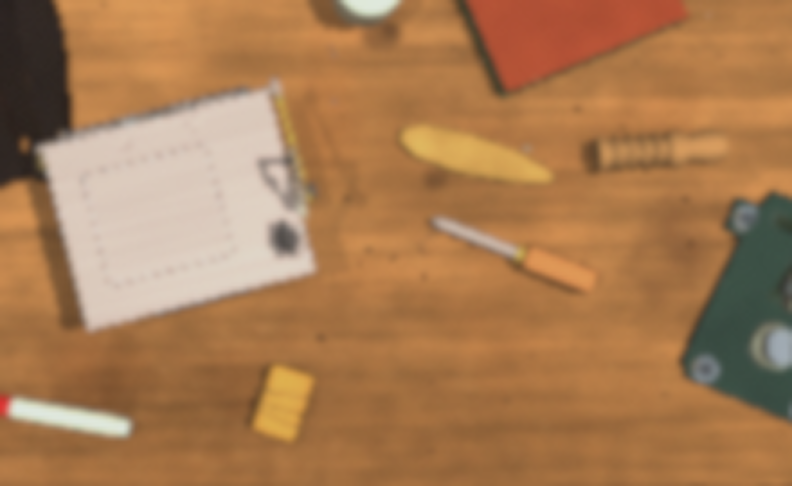

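View pics/scene_crop.png

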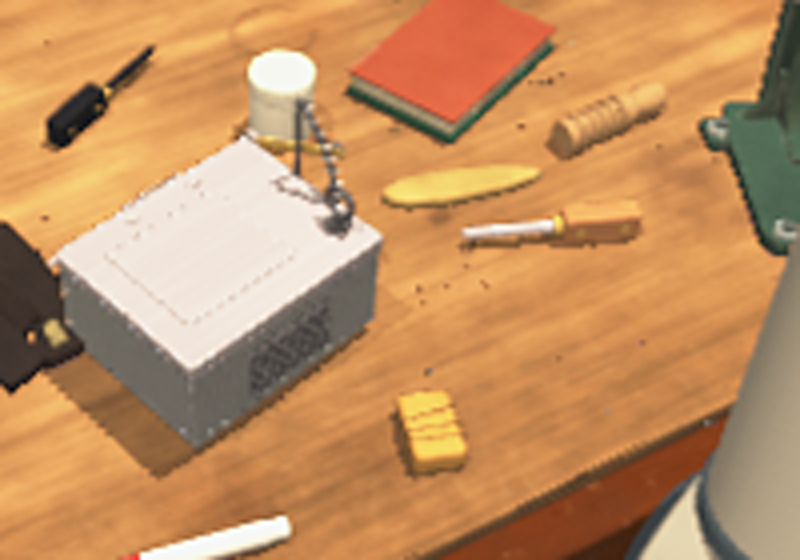

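```bash
python3 - <<'E'
from h import *
c=camera("top"); save(c,"top_press",(420,160,640,300),3.6)
v,u=np.mgrid[150:300,420:625]; z=c["z_map"][150:300,420:625]; P=px(c,u.ravel(),v.ravel(),z.ravel()); ok=z.ravel()>0
P=P[ok]
gx=np.arange(0.24,0.62,.03); gy=np.arange(-0.24,-0.8,-.03)
print("y:",np.round(gy,2))
for x in gx[::-1]:
    print(round(x,2),[ (lambda m: int(1000*P[m,2].max()) if m.any() else -1)((abs(P[:,0]-x)<.015)&(abs(P[:,1]-y)<.015)) for y in gy])
E
```

```text
y: [-0.24 -0.27 -0.3  -0.33 -0.36 -0.39 -0.42 -0.45 -0.48 -0.51 -0.54 -0.57
 -0.6  -0.63 -0.66 -0.69 -0.72 -0.75 -0.78]
0.6 [28, 27, 6, 6, 4, 5, 5, 6, 6, 5, 308, 294, 4, 5, 5, 5, 5, 7, 4]
0.57 [28, 27, 6, 7, 6, 5, 5, 6, 4, 6, 53, 55, 53, 5, 5, 7, 7, 8, 1]
0.54 [6, 12, 22, 236, 232, 3, 4, 4, 5, 6, 57, 57, 53, 5, 5, 6, 6, 6, 0]
0.51 [5, 405, 401, 247, 242, -1, -1, -1, 51, 49, 61, 60, 5, 4, 51, 55, 53, 6, -1]
0.48 [213, 402, 398, 246, 244, -1, -1, 1, 51, 50, 4, 56, 6, 5, 53, 53, 53, 4, -1]
0.45 [16, 221, 290, 289, 238, -1, 64, 66, 61, 49, 5, 6, 6, 5, 55, 54, 54, 6, -1]
0.42 [21, 234, 288, 288, 18, -1, 70, 72, 71, 50, 46, 35, 6, 46, 54, 55, 53, 5, -1]
0.39 [4, 15, 19, 27, 18, 5, 67, 70, 71, 52, 53, 52, 50, 54, 54, 53, 48, 5, -1]
0.36 [4, 5, 6, 6, 5, 6, 5, 7, 5, 5, 6, 6, 43, 46, 53, 53, 3, 5, -1]
0.33 [5, 5, 5, 5, 5, 6, 6, 6, 5, 5, 3, 5, 4, 5, 6, 6, 4, 4, -21]
0.3 [4, 3, 4, 4, 3, 3, 3, 4, 3, 3, 3, 3, 6, 3, 4, 2, 5, 3, -1]
0.27 [-1, -1, -1, -1, -1, -1, -1, -1, -1, -1, -1, -1, -1, -1, -1, -1, -1, -1, -1]
0.24 [-1, -1, -1, -1, -1, -1, -1, -1, -1, -1, -1, -1, -1, -1, -1, -1, -1, -1, -1]
```

View pics/top_press.png

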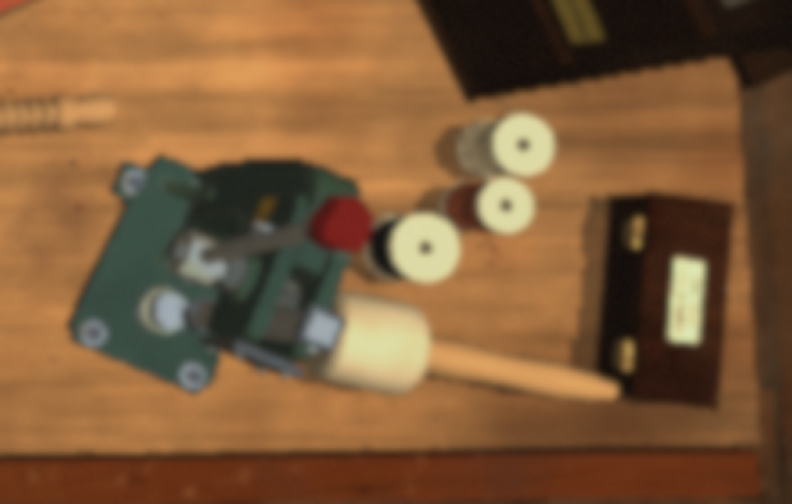

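The crop confirms the choice: tan wooden handle, brass ferrule, steel rod. I'll go round the press on the robot's side, since the press occupies x>0.39.

```bash
python3 -m handwheel '[[[0.5,4.5,0],4,100],[[0.5,4.5,0],4,100],[[0.5,4.5,0],4,100],[[0.5,4.5,0],4,100],[[0.5,4.5,0],4,100]]'
```

```text
time: 3.05
tool_pos: [0.2399, -0.3313, 0.2158]
eef_rot: [-0.004, 0.935, 0.354, -0.001]
contact_force: [0.9, 0.4, 2.0]
width: 0.617
```

```bash
python3 -m handwheel '[[[1,4.5,0],5,100],[[1.5,4.5,0],5,100],[[3,4,0],5,100],[[4,2,0],5,100],[[4.5,0,0],5,100],[[4.5,-1,0],0,100],[[4.5,-1,0],0,100],[[0,0,0],0,100]]'
python3 - <<'E'
from h import *
c=camera("wrist"); save(c,"w1")
print(c["fx"],c["origin"],c["attitude"])
s=manip.sense(); print(s["tool_pos"],s["eef_rot"])
for l in ["bar_grip","bar_tip","eyelet","lifting_bar"]:
    print(l,[(np.round(d["location"],1).tolist(),round(d["confidence"],2)) for d in tip_of("wrist",l)][:4])
E
```

```text
time: 3.85
tool_pos: [0.4769, -0.19, 0.2169]
eef_rot: [0.0, 0.829, 0.559, 0.001]
contact_force: [-0.9, 0.3, -0.9]
width: 0.608
349.55426904161135 [ 0.50046777 -0.12694167  0.37772675] [ 0.97394975 -0.12265468  0.02304905 -0.1893316 ]
[ 0.4751718  -0.18973747  0.21854445] [8.54355563e-04 8.29357049e-01 5.58717840e-01 7.27617624e-04]
bar_grip [([323.7, 139.9], 0.96)]
bar_tip [([325.2, 33.8], 0.69)]
eyelet []
lifting_bar [([326.8, 141.0], 0.85)]
```

View pics/w1.png

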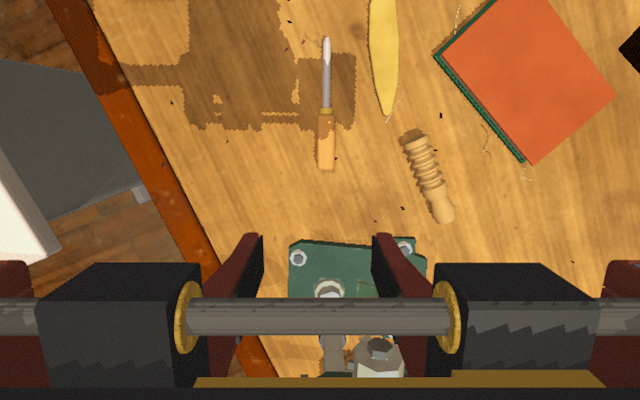

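The wrist view shows the wooden bar at (326,140) with its tip at (326,37), aligned with the fingers' direction.

```bash
python3 - <<'E'
from h import *
import pickle
c=camera("wrist")
t=trace("wrist","lifting_bar")[0]; m=t["mask"]; 
v,u=np.nonzero(m); ok=(c["z_map"][v,u]>0)&(u>300)&(u<350)&(v<175); u,v=u[ok],v[ok]
P=px(c,u,v); print(len(u),P[:,2].min(),P[:,2].max())
k=P[:,2]>.003; P=P[k]
mu,ev,_=cv2.PCACompute2(P[:,:2].astype(np.float64),None); d=ev[0]; d=d if d[1]>0 else -d
s=(P[:,:2]-mu[0])@d; print("yaw",np.degrees(np.arctan2(d[1],d[0])),"ends",mu[0]+d*s.min(),mu[0]+d*s.max(),"len",s.max()-s.min())
tip=mu[0]+d*s.max(); print("grip from tip",tip-d*.1, "from tail", mu[0]+d*(s.min()+.028))
for z in(.012,.024): print(z,ray_z(c,323.7,139.9,z),ray_z(c,326,37,z))
for vv in (36,60,100,120,150,165): 
    w=np.nonzero(m[vv])[0]; print(vv,w.min() if len(w) else None,w.max() if len(w) else None, px(c,w,np.full(len(w),vv))[:,2].max() if len(w) else 0)
E
```

```text
1577 -0.0022750556751706674 0.02515729476091455
yaw 67.52378661028405 ends [ 0.48750468 -0.18098646] [ 0.53584719 -0.06414013] len 0.12645182441079295
grip from tip [ 0.49761721 -0.15654396] from tail [ 0.49820908 -0.15511338]
0.012 [ 0.49516416 -0.15579401  0.012     ] [ 0.53425231 -0.06445277  0.012     ]
0.024 [ 0.49517042 -0.15484695  0.024     ] [ 0.53299585 -0.06645646  0.024     ]
36 326 329 0.0131267227802771
60 324 331 0.014680314670207362
100 323 330 0.3834637954249622
120 318 335 0.02455271675824
150 318 335 0.023498515644477136
165 319 334 0.024146200393412975
```

```bash
python3 -m handwheel '[[[1.3,2.2,0],0,100],[[1.3,2.1,0],0,100],[[0,0,-4.5],0,100],[[0,0,-4.5],0,100],[[0,0,-4],0,100],[[0,0,-3],0,100],[[0,0,0],0,100]]'
python3 - <<'E'
from h import *
c=camera("wrist"); save(c,"w2")
E
```

```text
time: 4.9
tool_pos: [0.4958, -0.1472, 0.069]
eef_rot: [0.014, 0.832, 0.555, 0.009]
contact_force: [-0.4, 0.4, -0.8]
width: 0.609
```

View pics/w2.png

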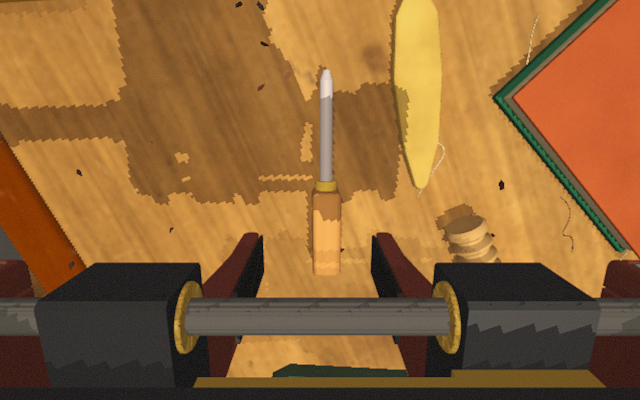

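```bash
python3 -m handwheel '[[[0.5,0,-2.5],0,100],[[0.1,0,-2.2],0,100],[[0,0,-1.5],0,100],[[0,0,-0.3],0,100]]'
```

```text
time: 5.35
tool_pos: [0.5083, -0.1506, 0.0183]
eef_rot: [0.023, 0.832, 0.554, 0.016]
contact_force: [0.6, -0.4, -0.6]
width: 0.609
```

```bash
python3 -m handwheel '[[[0,0,0],0,100]]'; python3 - <<'E'
from h import *
s=manip.sense(); M=Rm(s["eef_rot"]); print(np.round(M,3),s["tool_pos"],s["q"],s["qvel"])
E
```

```text
time: 5.45
tool_pos: [0.5089, -0.1509, 0.0198]
eef_rot: [0.024, 0.832, 0.554, 0.017]
contact_force: [-0.6, -0.6, 0.3]
width: 0.605
[[ 0.385  0.921  0.054]
 [ 0.923 -0.385 -0.021]
 [ 0.001  0.058 -0.998]] [ 0.50888943 -0.15094527  0.01977599] [-3.51565106e-01 -9.27560375e-02  1.77731424e+00 -1.35873346e-03
  1.39870642e+00  4.41650231e-02] [-0.00426233 -0.00990874 -0.01245071  0.00046397  0.00957133  0.00106051]
```

```bash
python3 -m handwheel '[[[-0.7,0.3,-0.8],0,100],[[0,0,-0.7],0,100],[[0,0,0],0,100]]'
```

```text
time: 5.75
tool_pos: [0.503, -0.1485, 0.0075]
eef_rot: [0.026, 0.832, 0.554, 0.018]
contact_force: [0.3, 0.2, -0.5]
width: 0.611
```

```bash
python3 -m handwheel '[[[-0.2,0,-0.4],0,150],[[0,0,0],0,255],[[0,0,0],0,255],[[0,0,0],0,255],[[0,0,0],0,255],[[0,0,0],0,255],[[0,0,0],0,255],[[0,0,0],0,255]]'
```

```text
time: 6.55
tool_pos: [0.5013, -0.1486, 0.0038]
eef_rot: [0.027, 0.832, 0.554, 0.019]
contact_force: [0.6, -0.4, 0.7]
width: 0.2
```

```bash
python3 -m handwheel '[[[0,0,2],0,255],[[0,0,3],0,255],[[0,0,3],0,255],[[0,0,3],0,255],[[0,0,1],7,255],[[0,0,0],7,255],[[0,0,0],7,255],[[0,0,0],7,255],[[0,0,0],7,255],[[0,0,0],0,255]]'
python3 - <<'E'
from h import *
c=camera("wrist"); save(c,"w3")
for l in ["eyelet","bar_tip","bar_grip","pointer_tip"]:
    print(l,[(np.round(d["location"],1).tolist(),round(d["confidence"],2)) for d in tip_of("wrist",l)][:4])
print(Rm(manip.sense()["eef_rot"]).round(3))
E
```

```text
time: 7.55
tool_pos: [0.4978, -0.1471, 0.1252]
eef_rot: [0.018, 0.618, 0.786, 0.022]
contact_force: [0.9, 0.7, -1.7]
width: 0.206
eyelet [([317.2, 263.2], 0.61)]
bar_tip [([419.0, 163.2], 0.6), ([318.7, 49.2], 0.58)]
bar_grip [([313.7, 276.2], 0.6)]
pointer_tip []
[[-0.234  0.971  0.056]
 [ 0.972  0.233  0.013]
 [-0.     0.057 -0.998]]
```

View pics/w3.png

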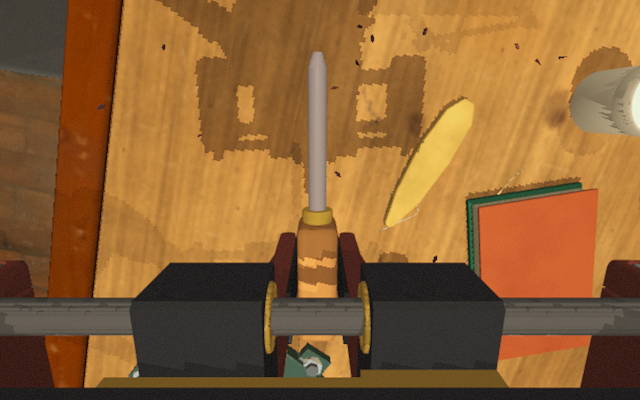

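```bash
python3 - <<'E'
from h import *
c=camera("top"); s=camera("scene"); save(s,"s2",(240,130,440,270),4); save(c,"t2",(250,160,400,250),5)
for n,cc,(u0,u1,v0,v1) in (("top",c,(250,350,165,250)),("scene",s,(260,370,170,270))):
    v,u=np.mgrid[v0:v1,u0:u1]; P=px(cc,u.ravel(),v.ravel())
    k=(abs(P[:,2]-.088)<.004)&(P[:,0]<.66)&(P[:,1]>0); Q=P[k]
    r=cv2.minAreaRect(Q[:,:2].astype(np.float32)*1000); print(n,"lid rect",r,Q[:,2].mean())
    # robust orientation: project extents
    best=[]
    for a in np.arange(0,30,.25):
        x=np.array([np.cos(np.radians(a)),np.sin(np.radians(a))]); y=np.array([-x[1],x[0]])
        ex=np.percentile(Q[:,:2]@x,[1,99]); ey=np.percentile(Q[:,:2]@y,[1,99]); best.append(((ex[1]-ex[0])*(ey[1]-ey[0]),a,ex,ey))
    b=min(best,key=lambda t:t[0]); print(b)
    k=(P[:,2]>.095)&(P[:,2]<.2)&(P[:,0]<.66)&(P[:,1]>0); print("above lid"); 
    for q,uu,vv in zip(P[k],u.ravel()[k],v.ravel()[k]): print(uu,vv,np.round(q*1000).astype(int).tolist(),end=";")
    print()
E
```

```text
top lid rect ((546.7974853515625, 121.4443359375), (138.66592407226562, 172.51483154296875), 13.985705375671387) 0.08840779519593643
(np.float64(0.021230657362893594), np.float64(14.25), array([0.49182356, 0.62349286]), array([-0.09335652,  0.06788575]))
above lid
328 181 [609, 50, 96];329 183 [604, 48, 98];329 184 [602, 48, 96];329 185 [599, 48, 96];329 186 [597, 48, 96];329 187 [594, 48, 100];330 187 [593, 46, 103];330 188 [591, 46, 102];330 189 [588, 46, 106];330 190 [585, 46, 110];331 190 [586, 43, 105];329 191 [579, 50, 150];330 191 [579, 48, 154];331 191 [583, 43, 105];330 192 [576, 48, 155];331 192 [577, 45, 154];329 193 [576, 49, 133];330 193 [574, 48, 157];331 193 [574, 45, 150];332 193 [578, 41, 112];329 194 [575, 49, 112];330 194 [572, 48, 148];331 194 [572, 45, 152];332 194 [575, 41, 115];330 195 [570, 48, 149];331 195 [570, 45, 148];332 195 [572, 41, 115];331 196 [567, 45, 151];332 196 [567, 43, 148];331 197 [565, 45, 143];332 197 [566, 43, 141];333 197 [567, 39, 119];331 198 [563, 45, 142];332 198 [563, 43, 143];333 198 [565, 39, 119];331 199 [561, 45, 142];332 199 [561
[... 4577 characters left out ...]
[533, 51, 109];343 198 [542, 42, 97];345 198 [520, 50, 119];346 198 [519, 48, 119];341 199 [534, 53, 105];342 199 [534, 51, 105];346 199 [516, 50, 119];347 199 [516, 47, 118];341 200 [532, 54, 104];342 200 [533, 51, 102];346 200 [514, 51, 118];347 200 [517, 46, 113];342 201 [530, 52, 101];343 201 [528, 51, 103];346 201 [517, 49, 111];347 201 [514, 48, 113];342 202 [528, 54, 100];343 202 [527, 51, 100];344 202 [525, 49, 100];347 202 [513, 48, 110];348 202 [511, 46, 111];343 203 [526, 52, 98];344 203 [523, 51, 100];345 203 [521, 49, 101];346 203 [514, 50, 106];347 203 [513, 48, 107];343 204 [521, 55, 99];344 204 [520, 52, 99];345 204 [520, 50, 98];346 204 [513, 51, 104];347 204 [514, 47, 102];
```

View pics/s2.png

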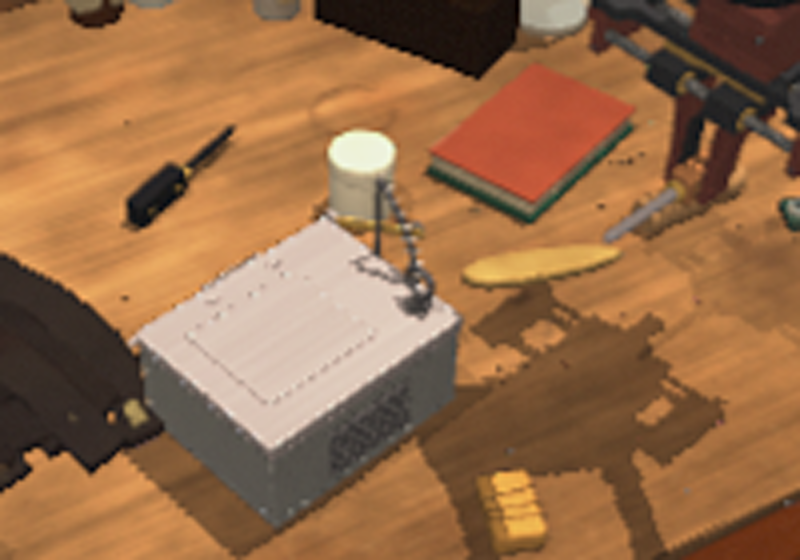

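View pics/t2.png

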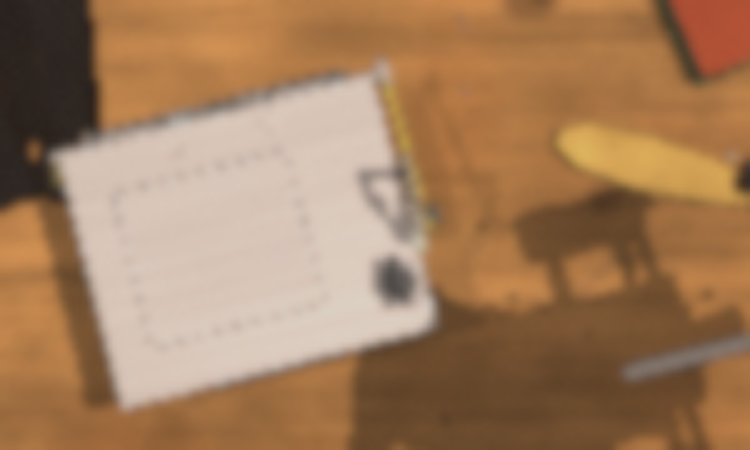

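Both cameras agree on the box: yaw ≈14°, eyelet near (0.522,0.049,0.108), and the pointer at roughly 0.45–0.5 rad. The bar is firmly held with its tip forward. Next I move to just right of the eyelet.

```bash
python3 -m handwheel '[[[1.8,2.3,-0.5],0.5,255],[[1.8,2.3,-0.5],0,255],[[1.6,2.2,-0.5],0,255],[[0,0,-0.5],0,255],[[0,0,0],0,255]]'
python3 - <<'E'
from h import *
w=camera("wrist"); save(w,"w4"); c=camera("top"); save(c,"t4",(280,170,420,270),5); s=camera("scene"); save(s,"s4",(300,150,420,250),6)
st=manip.sense(); M=Rm(st["eef_rot"]); print(M.round(3),st["tool_pos"])
for n in ["wrist","top","scene"]:
  for l in ["eyelet","bar_tip"]:
    print(n,l,[(np.round(d["location"],1).tolist(),round(d["confidence"],2)) for d in tip_of(n,l)][:4])
t=st["tool_pos"]; 
bt=t-.008*M[:,2]+.092*M[:,0]; print("pred tip",bt, proj(w,bt),proj(c,bt),proj(s,bt)); e=np.array([.5225,.049,.108]);print("eyelet", proj(w,e),proj(c,e),proj(s,e))
E
```

```text
time: 8.4
tool_pos: [0.5514, -0.0774, 0.1051]
eef_rot: [0.018, 0.617, 0.786, 0.022]
contact_force: [-1.0, -0.1, -1.2]
width: 0.201
[[-0.237  0.97   0.058]
 [ 0.972  0.236  0.012]
 [-0.002  0.06  -0.998]] [ 0.55161444 -0.07830313  0.10635035]
wrist eyelet [([523.6, 28.6], 0.33)]
wrist bar_tip [([315.7, 53.5], 0.86)]
top eyelet [([329.9, 216.2], 0.67)]
top bar_tip [([333.5, 104.8], 0.72), ([345.2, 210.5], 0.52)]
scene eyelet [([344.4, 203.0], 0.98)]
scene bar_tip [([298.3, 162.0], 0.76), ([356.3, 189.4], 0.7), ([323.5, 187.1], 0.32)]
pred tip [0.5293759  0.01098831 0.11412756] [320.79994377  55.13187946] [344.55242531 212.28589614] [356.16208716 192.17283391]
eyelet [326.11054772 -47.44203662] [329.08598108 215.3170531 ] [344.80061802 200.46692425]
```

View pics/w4.png

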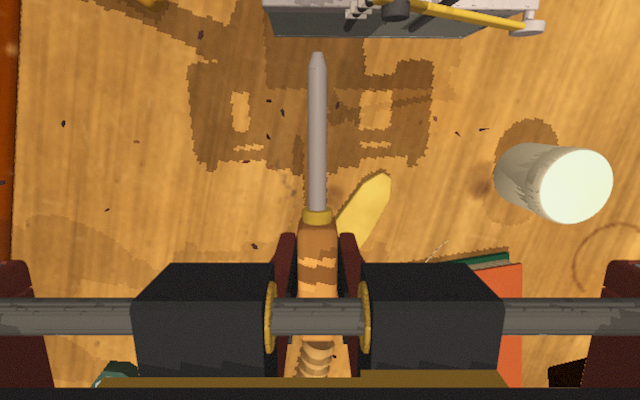

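View pics/t4.png

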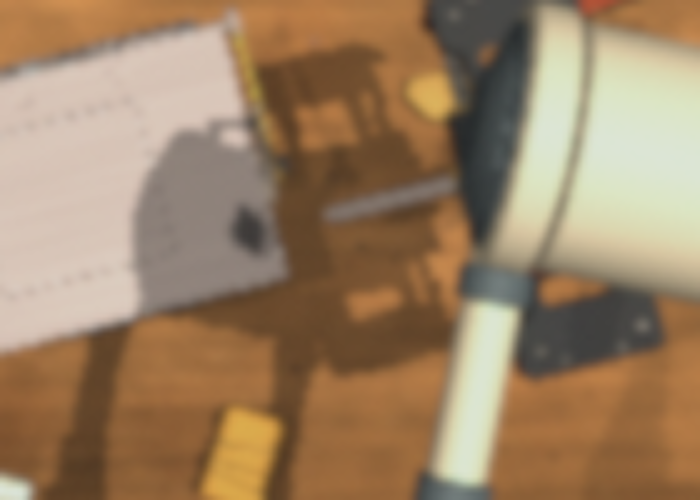

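View pics/s4.png

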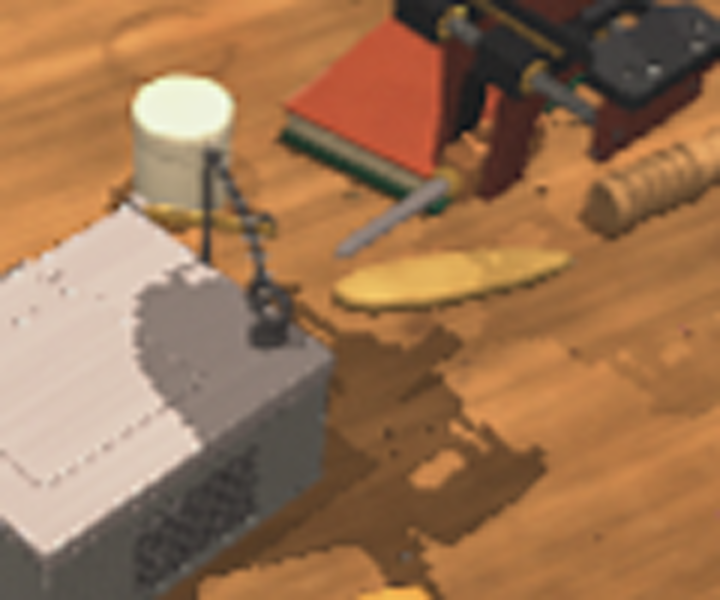

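```bash
python3 - <<'E'
from h import *
c=camera("top"); s=camera("scene")
def box(cc,n,x0,y0,w,h,k):
    save(cc,n,(x0,y0,x0+w,y0+h),k)
box(c,"t5",315,200,50,36,16); box(s,"s5",325,175,50,36,16)
def tri(a,b):
    o1=np.array(c["origin"]);o2=np.array(s["origin"]);d1=px(c,*a,1.0)-o1;d2=px(s,*b,1.0)-o2
    A=np.stack([d1,-d2],1);t=np.linalg.lstsq(A,o2-o1,rcond=None)[0];p,q=o1+t[0]*d1,o2+t[1]*d2;return (p+q)/2,np.linalg.norm(p-q)
print("tip",tri((344.4,212.6),(356.3,192.2)));print("eye",tri((330.2,216.3),(345,199.7)))
a=np.array([.97,.242]);b=np.array([-.242,.97])
for e in (ray_z(c,330.2,216.3,.108),ray_z(s,345,199.7,.108)): print(e,e[:2]@a,e[:2]@b)
# ring point fits from depth z>0.1 (scene), near
for cc,(u0,u1,v0,v1) in((c,(322,336,208,224)),(s,(338,352,193,206))):
    v,u=np.mgrid[v0:v1,u0:u1];P=px(cc,u.ravel(),v.ravel());k=(P[:,2]>.1)&(P[:,2]<.13)&(P[:,0]<.536)&(P[:,1]>.043)
    Q=np.stack([P[k][:,:2]@a,P[k][:,:2]@b,P[k][:,2]],1);print(len(Q),Q.min(0),Q.max(0),Q.mean(0), "top", Q[Q[:,2]>.118].mean(0))
E
```

```text
tip (array([0.52850817, 0.01131946, 0.11487614]), np.float64(0.0002600823008714814))
eye (array([0.52077789, 0.04774055, 0.11148023]), np.float64(0.003158952286256897))
[0.52003704 0.04627175 0.108     ] 0.5156336962662882 -0.08096536415367718
[0.52467575 0.04709486 0.108     ] 0.5203324308827089 -0.0812895133123591
23 [ 0.50448025 -0.08054322  0.10136274] [ 0.52958763 -0.07562314  0.12261656] [ 0.51727628 -0.07789915  0.11682245] top [ 0.51694754 -0.07820455  0.12095026]
34 [ 0.50801407 -0.08092675  0.10020043] [ 0.53028004 -0.07373108  0.12279906] [ 0.51930241 -0.07733968  0.11093238] top [ 0.51997317 -0.07721818  0.12026542]
```

View pics/t5.png

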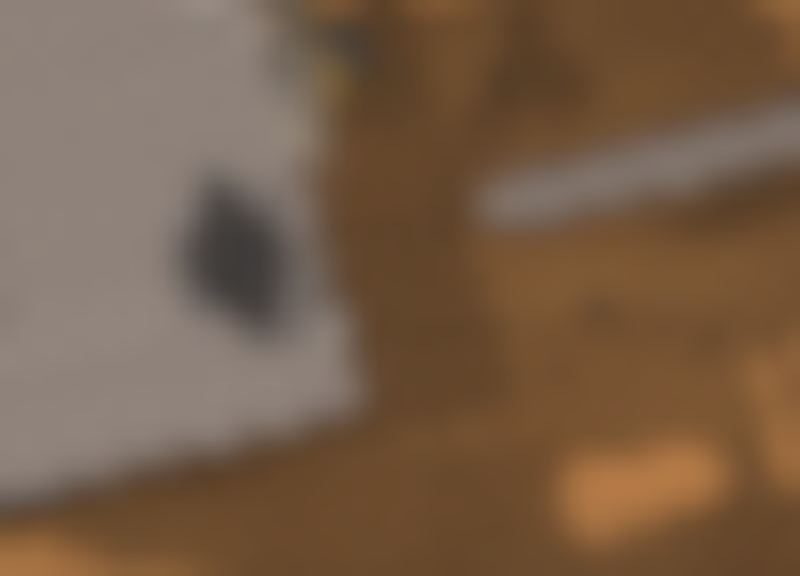

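View pics/s5.png

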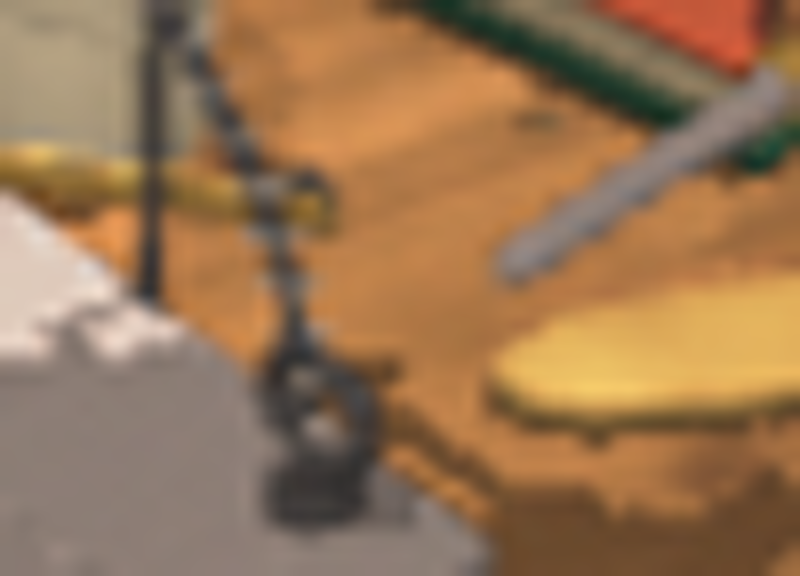

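```bash
python3 -m handwheel '[[[-0.1,1.2,-0.4],0,255],[[-0.3,1.2,-0.3],0,255],[[0,0,0],0,255]]'
python3 - <<'E'
from h import *
c=camera("top"); s=camera("scene"); save(s,"s6",(325,175,375,211),16); save(c,"t6",(315,200,365,236),16)
st=manip.sense(); M=Rm(st["eef_rot"]); t=st["tool_pos"]; bt=t-.008*M[:,2]+.092*M[:,0]
print(t,"tip",bt,"x'",bt[:2]@[.97,.242],"y'",bt[:2]@[-.242,.97],M[:,0],st["contact_force"])
e=np.array([.5217,.048,.108])
for n,cc,x0,y0 in(("top",c,315,200),("scene",s,325,175)): print(n,[((proj(cc,p)-[x0,y0]+.5)*16).round() for p in (bt,e)])
E
```

```text
time: 9.25
tool_pos: [0.5474, -0.052, 0.0987]
eef_rot: [0.019, 0.618, 0.786, 0.023]
contact_force: [0.1, -0.2, -1.2]
width: 0.202
[ 0.54779322 -0.0531487   0.09913066] tip [0.52562562 0.03616273 0.10688098] x' 0.5186082315904105 y' -0.09212355653964836 [-0.2357966   0.97179907 -0.00255489] [-1.22726737  0.31713367 -1.21041394]
top [array([316., 232.]), array([240., 258.])]
scene [array([383., 382.]), array([333., 416.])]
```

View pics/s6.png

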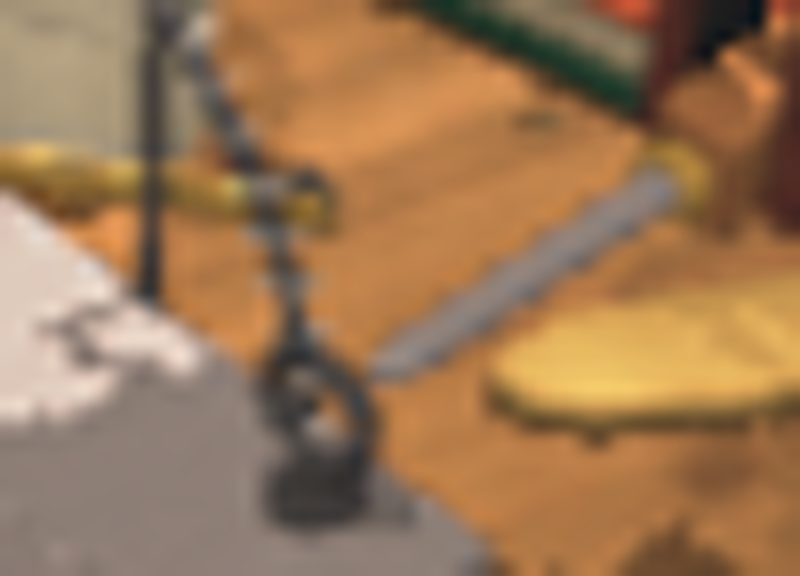

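View pics/t6.png

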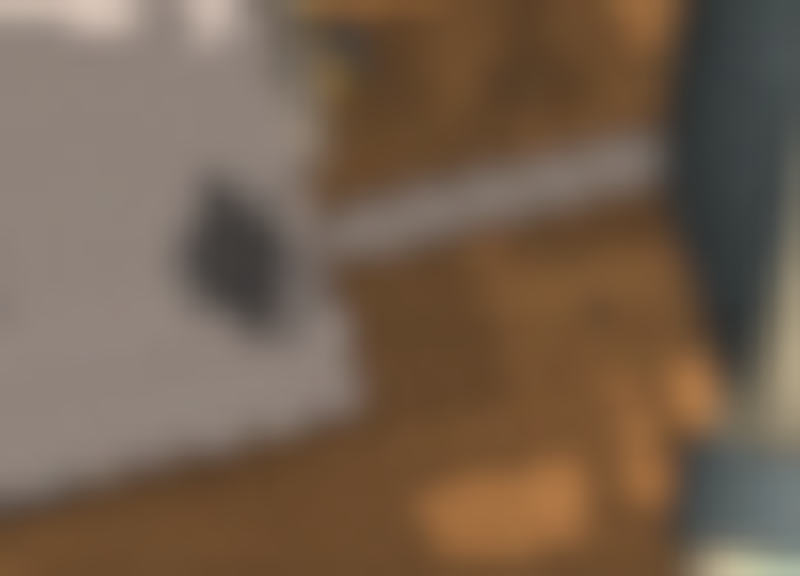

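The tip at scene crop (380,370) points along a line that passes through the ring's centre at about (321,408). In the top view the rod line also meets the ring to within about 1 mm, so I insert now.

```bash
python3 -m handwheel '[[[-0.15,0.8,0],0,255],[[-0.2,0.8,0],0,255],[[-0.2,0.8,0],0,255],[[0,0,0],0,255]]'
python3 - <<'E'
from h import *
c=camera("top"); s=camera("scene"); save(s,"s7",(325,175,375,211),16); save(c,"t7",(315,200,365,236),16)
st=manip.sense(); M=Rm(st["eef_rot"]); t=st["tool_pos"]; bt=t-.008*M[:,2]+.092*M[:,0]
print(t,"tip",bt,"x'",bt[:2]@[.97,.242],"y'",bt[:2]@[-.242,.97],M[:,0],st["contact_force"])
E
```

```text
time: 9.75
tool_pos: [0.542, -0.0271, 0.0995]
eef_rot: [0.02, 0.618, 0.786, 0.023]
contact_force: [-0.1, -0.9, -0.8]
width: 0.202
[ 0.54214145 -0.02792475  0.09948956] tip [0.52001191 0.06140145 0.10717802] x' 0.5192706992908328 y' -0.06628347390755969 [-0.23532733  0.97191082 -0.00322456] [-0.67641322  0.02698618 -0.98697189]
```

View pics/s7.png

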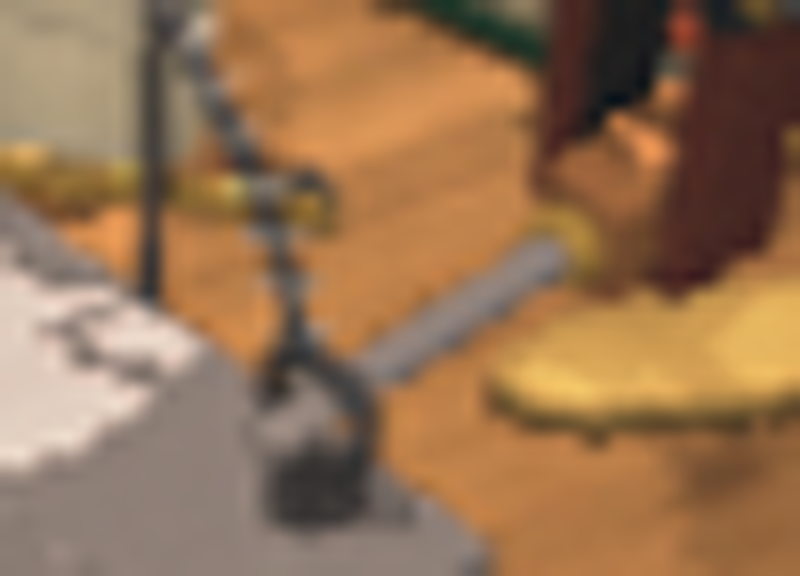

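View pics/t7.png

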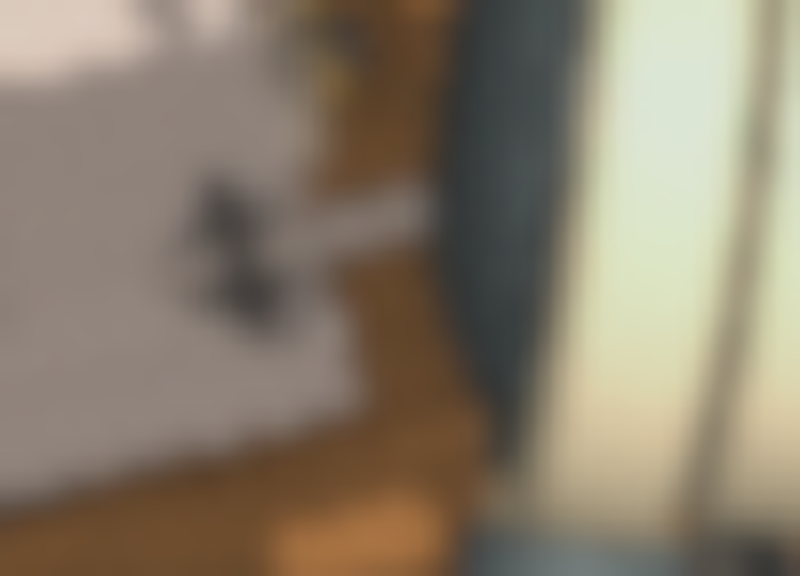

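```bash
python3 - <<'E'
from h import *
c=camera("top"); P=c["z_map"]
for v in range(209,223):
    u=np.arange(323,344); Q=px(c,u,np.full(len(u),v)); print(v,(Q[:,2]*1000).astype(int).tolist())
E
```

```text
209 [1174, 83, 90, 89, 88, 90, 87, 87, 88, 84, 95, 95, 0, 3, -1, 0, -2, -1, 2, 447, 465]
210 [90, 88, 86, 90, 88, 87, 85, 87, 86, 86, 82, 0, -1, 0, -2, 2, 0, 1, 3, 448, 466]
211 [88, 88, 90, 87, 88, 111, 85, 86, 87, 86, -2, -3, 1, 3, 0, 3, 3, 0, -3, 450, 467]
212 [88, 85, 92, 89, 115, 117, 113, 84, 86, 85, 88, 0, 0, 4, 0, 111, 111, 112, 107, 453, 466]
213 [84, 89, 89, 89, 103, 119, 119, 92, 85, 88, 87, 109, 110, 110, 111, 110, 113, 110, 111, 456, 465]
214 [86, 86, 87, 90, 91, 119, 122, 109, 112, 110, 109, 112, 112, 112, 110, 112, 109, 113, 111, 458, 463]
215 [90, 86, 88, 106, 108, 121, 121, 109, 108, 115, 111, 111, 111, 112, 112, 113, 4, 6, 1, 458, 462]
216 [87, 88, 113, 109, 109, 113, 119, 121, 113, 109, 107, 107, 0, 1, -3, 0, -4, -5, -1, 458, 464]
217 [87, 112, 109, 110, 112, 110, 120, 123, 93, 92, 89, 84, 0, -1, 3, -2, -2, 0, 2, 458, 464]
218 [87, 86, 107, 107, 107, 91, 122, 120, 89, 84, 84, 88, 0, 0, 0, 0, 1, 3, 0, 452, 461]
219 [85, 87, 89, 87, 87, 86, 116, 118, 87, 91, 86, 86, 86, -1, -3, 1, 0, 0, 0, 450, 459]
220 [88, 84, 94, 88, 89, 89, 112, 116, 110, 83, 89, 90, 89, 0, 0, 0, 3, 0, 1, 5, 457]
221 [89, 84, 87, 82, 89, 86, 87, 107, 87, 91, 86, 84, 89, -3, 0, 2, 1, 1174, 1, 2, 454]
222 [86, 87, 87, 89, 87, 82, 87, 87, 86, 86, 90, 88, 89, 0, -2, 2, 2, 3, 1, 1, 449]
```

The depth map settles it: rod tops read ≈111 mm on both sides of the ring, whose top is ≈121 mm, so the rod is through the hole. I push about 18 mm deeper, then measure the pointer.

```bash
python3 -m handwheel '[[[-0.2,0.8,0],0,255],[[-0.2,0.8,0],0,255],[[0,0.2,0],0,255],[[0,0,0],0,255]]'
python3 - <<'E'
from h import *
w=camera("wrist"); save(w,"w8"); s=camera("scene"); save(s,"s8",(325,175,375,211),16); c=camera("top")
st=manip.sense(); M=Rm(st["eef_rot"]); t=st["tool_pos"]; bt=t-.008*M[:,2]+.092*M[:,0]
print(t,"tip",bt,"x'",bt[:2]@[.97,.242],"y'",bt[:2]@[-.242,.97],M[:,0],st["contact_force"])
a=np.array([.97,.242]);b=np.array([-.242,.97])
for n,cc in(("wrist",w),("top",c),("scene",s)):
    v,u=np.mgrid[0:400,0:640];v=v.ravel();u=u.ravel();col=cc["color"][v,u].astype(int);P=px(cc,u,v)
    X=P[:,:2]@a-.625;Y=P[:,:2]@b+.0117
    k=(abs(Y+.088)<.008)&(X>-.105)&(X<.01)&(P[:,2]>.07)&(P[:,2]<.16)&(col[:,0]-col[:,2]>45)
    if k.sum()<5: print(n,k.sum());continue
    x,z=X[k],P[k,2]-.08
    p=np.polyfit(x,z,1);print(n,k.sum(),"slope ang",np.arctan(-p[0]),"offset at hinge",p[1],"x range",x.min(),x.max(),"y",Y[k].mean(), "tip r",np.hypot(x,z).max())
    r=np.hypot(x,z);print("   ang by r",[(round(q,2),round(float(np.median(np.arctan2(z,-x)[abs(r-q)<.008])),3)) for q in (.03,.05,.07,.09) if (abs(r-q)<.008).any()])
E
```

```text
time: 10.3
tool_pos: [0.5379, -0.0091, 0.0994]
eef_rot: [0.02, 0.619, 0.785, 0.023]
contact_force: [-0.2, -0.5, -0.8]
width: 0.204
[ 0.53795569 -0.00963019  0.09942861] tip [0.5159981  0.0797395  0.10710482] x' 0.5198151181170182 y' -0.0475242302573717 [-0.23346479  0.97235946 -0.00335836] [-0.22563568 -0.48599126 -1.09431629]
wrist 793 slope ang 0.46812052095766193 offset at hinge 0.0011727063360907825 x range -0.0954686664506802 0.004751226650068663 y -0.08613623221425734 tip r 0.0993188249281381
   ang by r [(0.03, 0.503), (0.05, 0.16), (0.07, 0.558), (0.09, 0.485)]
top 34 slope ang 0.6531378913393484 offset at hinge -0.0006249268238320894 x range -0.06446381670720491 0.0038644584115106184 y -0.08653505914324384 tip r 0.0962117149671186
   ang by r [(0.03, 0.542), (0.05, 0.539), (0.07, 0.522), (0.09, 0.91)]
scene 72 slope ang 0.3779256063402752 offset at hinge 0.0068327565728516695 x range -0.10415647138989814 0.006149012224285655 y -0.08510379908364957 tip r 0.10977643295205226
   ang by r [(0.03, 0.518), (0.05, 0.514), (0.07, 0.489), (0.09, 0.479)]
```

View pics/w8.png

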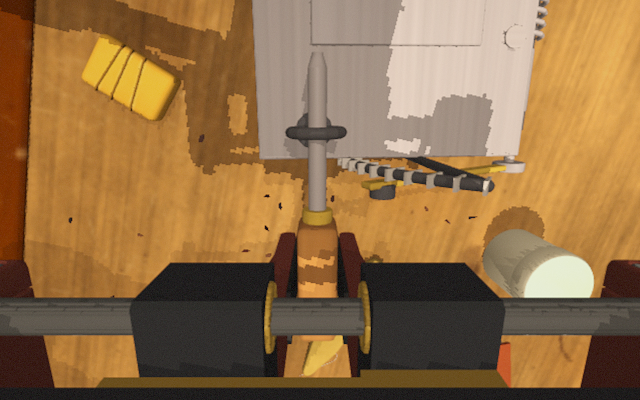

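View pics/s8.png

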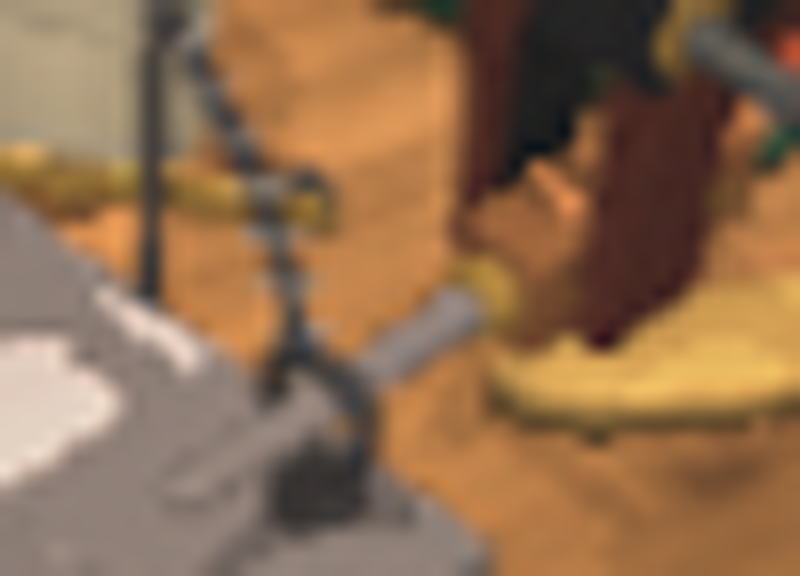

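The wrist view shows the rod through the ring at (317,132), with its tip at (317,55) over the lid. The brass pointer runs from (510,166) to (378,186), with the striped rail in front of it. Next is a cleaner pointer fit.

```bash
python3 - <<'E'
from h import *
w=camera("wrist"); save(w,"w9",(330,140,530,205),4)
a=np.array([.97,.242]);b=np.array([-.242,.97])
v,u=np.mgrid[145:200,350:530];v=v.ravel();u=u.ravel();col=w["color"][v,u].astype(int);P=px(w,u,v)
X=P[:,:2]@a-.625;Y=P[:,:2]@b+.0117;Z=P[:,2]-.08
k=(abs(Y+.088)<.012)&(Z>-.01)&(Z<.06)&(col[:,0]-col[:,2]>45)
print(k.sum())
for x0 in np.arange(-.1,.01,.008):
    m=k&(abs(X-x0)<.004)
    if m.sum(): print(round(x0,3),m.sum(),"Z med/max",np.round(np.median(Z[m]),4),np.round(np.percentile(Z[m],[10,90]),4),"Y",np.round(np.median(Y[m]),4), "uv",np.median(u[m]),np.median(v[m]))
x,z=X[k],Z[k]
# line fit robust
l=cv2.fitLine(np.stack([x,z],1).astype(np.float32),cv2.DIST_HUBER,0,.002,.001).ravel();print("huber angle",np.arctan2(-l[1],l[0]),l)
# hinge: white washer at (510,166)
m=(abs(u-511)<8)&(abs(v-162)<8);print("washer",np.round(np.median(np.stack([X,Y,Z],1)[m],0),4))
# lid edge in this frame
v,u=np.mgrid[0:160,250:540];P=px(w,u.ravel(),v.ravel());m=abs(P[:,2]-.088)<.003;Q=P[m]
print("lid x' 1/99",np.percentile(Q[:,:2]@a-.625,[.5,1,99,99.5]),"y right edge",np.percentile(Q[:,:2]@b+.0117,[.5,1]),"z",np.median(Q[:,2]))
for l in ["pointer_tip","vent_pointer","eyelet"]: print(l,[(np.round(d["location"],1).tolist(),round(d["confidence"],2)) for d in tip_of("wrist",l)][:3])
E
```

```text
825
-0.092 49 Z med/max 0.0422 [0.0402 0.0442] Y -0.0867 uv 364.0 183.0
-0.084 221 Z med/max 0.0435 [0.038  0.0454] Y -0.0862 uv 375.0 182.0
-0.076 123 Z med/max 0.0407 [0.0384 0.048 ] Y -0.0863 uv 395.0 181.0
-0.068 25 Z med/max 0.0502 [0.0357 0.0572] Y -0.0801 uv 419.0 171.0
-0.052 52 Z med/max 0.0323 [0.0171 0.0543] Y -0.08 uv 440.5 164.5
-0.044 9 Z med/max 0.0057 [0.0052 0.0068] Y -0.0806 uv 439.0 155.0
-0.036 29 Z med/max 0.0174 [0.0136 0.019 ] Y -0.0857 uv 466.0 168.0
-0.028 93 Z med/max 0.0147 [0.0113 0.0169] Y -0.0862 uv 476.0 168.0
-0.02 90 Z med/max 0.0107 [0.0061 0.0128] Y -0.0861 uv 487.5 167.0
-0.012 87 Z med/max 0.0063 [0.0023 0.0088] Y -0.0862 uv 498.0 166.0
-0.004 36 Z med/max 0.0045 [-0.0049  0.006 ] Y -0.0864 uv 504.5 165.0
0.004 11 Z med/max -0.0005 [-0.0045  0.0037] Y -0.0847 uv 519.0 160.0
huber angle 0.4717415 [ 0.89077824 -0.45443824 -0.05659479  0.03019601]
washer [-0.0039 -0.0855  0.0045]
lid x' 1/99 [-0.13372731 -0.13315385 -0.0040643  -0.00337105] y right edge [-0.08010594 -0.07969187] z 0.08677620591403912
pointer_tip [([364.1, 184.1], 0.9)]
vent_pointer [([506.5, 162.7], 0.86)]
eyelet [([316.4, 132.0], 0.71)]
```

View pics/w9.png

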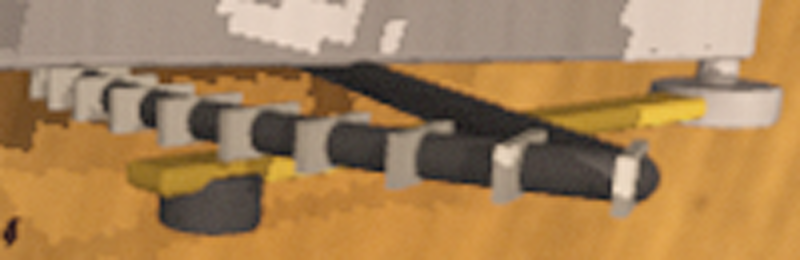

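```bash
python3 -m handwheel '[[[0.1,0,0.5],0,255],[[0.2,0,0.5],0,255],[[0.2,0.1,0.5],0,255],[[0.2,0.1,0.5],0,255],[[0.2,0,0.5],0,255],[[0,0,0],0,255]]'
cat > m.py <<'E'
from h import *
import sys
w=camera("wrist"); n=sys.argv[1]; save(w,n)
st=manip.sense(); M=Rm(st["eef_rot"]); t=st["tool_pos"]; bt=t-.008*M[:,2]+.092*M[:,0]
a=np.array([.97,.242]);b=np.array([-.242,.97])
rc=bt-.032*M[:,0]
print("tip",bt.round(4),"rod@eye x,z rel hinge",(rc[:2]@a-.625).round(4),(rc[2]-.08).round(4),"tip y'",(bt[:2]@b+.0797).round(4),"toolx",M[:,0].round(3),"F",st["contact_force"].round(2))
# lid plane
v,u=np.mgrid[0:400,0:640];v=v.ravel();u=u.ravel();P=px(w,u,v)
X=P[:,:2]@a-.625;Y=P[:,:2]@b+.0117;Z=P[:,2]-.08;r=np.hypot(X,Z)
k=(Y<-.02)&(Y>-.078)&(X<.01)&(X>-.14)&(Z>0)&(Z<.14)
x,z=X[k],Z[k]
# ransac line in x-z for lid top (at 8mm offset)
best=(0,)
rng=np.random.default_rng(0)
for _ in range(400):
    i,j=rng.integers(len(x),size=2)
    if abs(x[i]-x[j])<.03: continue
    m=(z[i]-z[j])/(x[i]-x[j]);c0=z[i]-m*x[i];d=abs(z-m*x-c0)/np.hypot(1,m);q=(d<.003).sum()
    if q>best[0]: best=(q,m,c0,d<.003)
l=cv2.fitLine(np.stack([x[best[3]],z[best[3]]],1).astype(np.float32),cv2.DIST_HUBER,0,.002,.001).ravel()
th=np.arctan2(-l[1]*np.sign(l[0]),abs(l[0]));print("lid angle",th.round(4),best[0],"offset",(l[0]*l[3]-l[1]*l[2]).round(4)*np.sign(l[0]))
col=w["color"][v,u].astype(int)
k=(Y<-.083)&(Y>-.1)&(Z>-.005)&(X<0)&(X>-.105)&(col[:,0]-col[:,2]>50)&(col[:,0]>120)&(r<.1)
k&=abs(np.arctan2(Z,-X)-.47)<.2
if k.sum()>20:
    l=cv2.fitLine(np.stack([X[k],Z[k]],1).astype(np.float32),cv2.DIST_HUBER,0,.002,.001).ravel();print("pointer angle",np.arctan2(-l[1]*np.sign(l[0]),abs(l[0])).round(4),k.sum(),"rng",X[k].min().round(3),X[k].max().round(3))
# rod: direction from rod pixels
for l in ["eyelet","bar_tip","pointer_tip"]: print(l,[(np.round(d["location"],1).tolist(),round(d["confidence"],2)) for d in tip_of("wrist",l)][:2])
E
python3 m.py w10
```

```text
time: 11.25
tool_pos: [0.547, -0.0082, 0.125]
eef_rot: [0.019, 0.619, 0.785, 0.022]
contact_force: [-0.8, -0.8, -3.3]
width: 0.204
tip [0.5248 0.0811 0.1323] rod@eye x,z rel hinge -0.0966 0.0524 tip y' 0.0314 toolx [-0.233  0.973 -0.003] F [-0.88  0.07 -2.33]
lid angle 0.2083 26704 offset 0.0064
pointer angle 0.4748 476 rng -0.09 -0.007
eyelet [([311.7, 132.4], 0.97), ([335.4, 172.7], 0.19)]
bar_tip [([318.5, 49.2], 0.66)]
pointer_tip [([339.5, 173.3], 0.67), ([311.8, 131.7], 0.43)]
```

View pics/w10.png

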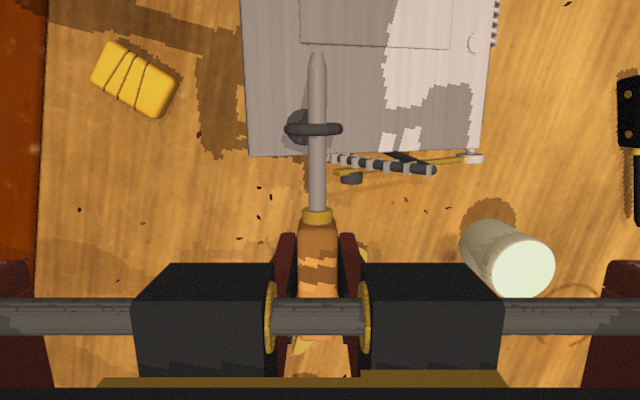

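The wrist view shows the ring hanging on the rod at (313,128). The lid measures 0.208 rad and the pointer a steady 0.475 rad, so I continue the lift.

```bash
python3 -m handwheel '[[[0.3,0.1,0.5],0,255],[[0.3,0.1,0.5],0,255],[[0.35,0.1,0.5],0,255],[[0.4,0.1,0.4],0,255],[[0.3,0,0.3],0,255],[[0,0,0],0,255]]'
python3 m.py w11
```

```text
time: 12.05
tool_pos: [0.5636, -0.004, 0.1472]
eef_rot: [0.018, 0.619, 0.785, 0.021]
contact_force: [-1.1, -1.8, -4.4]
width: 0.203
tip [0.5416 0.0853 0.1547] rod@eye x,z rel hinge -0.0793 0.0748 tip y' 0.0313 toolx [-0.232  0.973 -0.002] F [-1.69 -0.82 -3.14]
lid angle 0.465 22809 offset 0.006
pointer angle 0.4689 360 rng -0.09 -0.007
eyelet []
bar_tip [([316.9, 48.2], 0.77), ([601.3, 221.2], 0.64)]
pointer_tip [([299.6, 168.1], 0.57)]
```

View pics/w11.png

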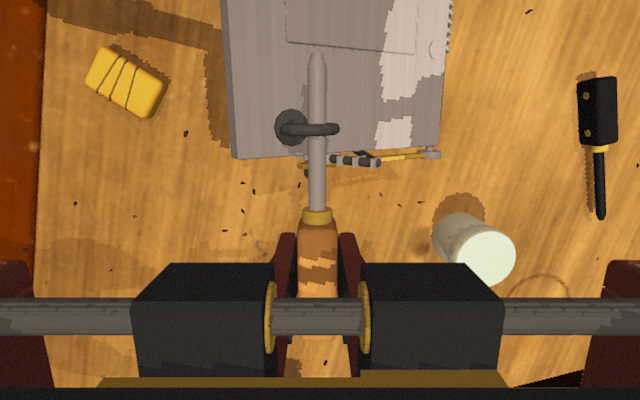

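```bash
python3 -m handwheel '[[[0,0,0],0,255],[[0,0,0],0,255],[[0,0,0],0,255],[[0,0,0],0,255],[[0,0,0],0,255]]'
python3 m.py w12; python3 - <<'E'
from h import *
s=camera("scene"); save(s,"s12",(280,140,400,230),6.6)
c=camera("top")
a=np.array([.97,.242]);b=np.array([-.242,.97])
for n,cc in(("scene",s),("top",c)):
    v,u=np.mgrid[140:260,250:400];P=px(cc,u.ravel(),v.ravel());X=P[:,:2]@a-.625;Y=P[:,:2]@b+.0117;Z=P[:,2]-.08
    k=(abs(Y)<.06)&(X<-.01)&(X>-.115)&(Z>0)&(Z<.1)
    l=cv2.fitLine(np.stack([X[k],Z[k]],1).astype(np.float32),cv2.DIST_HUBER,0,.002,.001).ravel();print(n,"lid",np.arctan2(-l[1]*np.sign(l[0]),abs(l[0])),k.sum())
E
```

```text
time: 12.75
tool_pos: [0.5622, -0.0044, 0.1458]
eef_rot: [0.017, 0.62, 0.785, 0.02]
contact_force: [-1.8, -0.4, -4.2]
width: 0.209
tip [0.5405 0.085  0.1536] rod@eye x,z rel hinge -0.0805 0.0737 tip y' 0.0314 toolx [-0.232  0.973 -0.002] F [-1.64  0.09 -4.22]
lid angle 0.4457 23096 offset 0.006
pointer angle 0.4766 348 rng -0.09 -0.007
eyelet [([304.4, 165.4], 0.71), ([308.2, 128.6], 0.61)]
bar_tip [([604.4, 222.7], 0.96), ([316.8, 48.4], 0.9)]
pointer_tip [([318.8, 263.5], 0.69), ([134.1, 85.2], 0.68)]
scene lid 0.43210664 922
top lid 0.4391418 2021
```

View pics/s12.png

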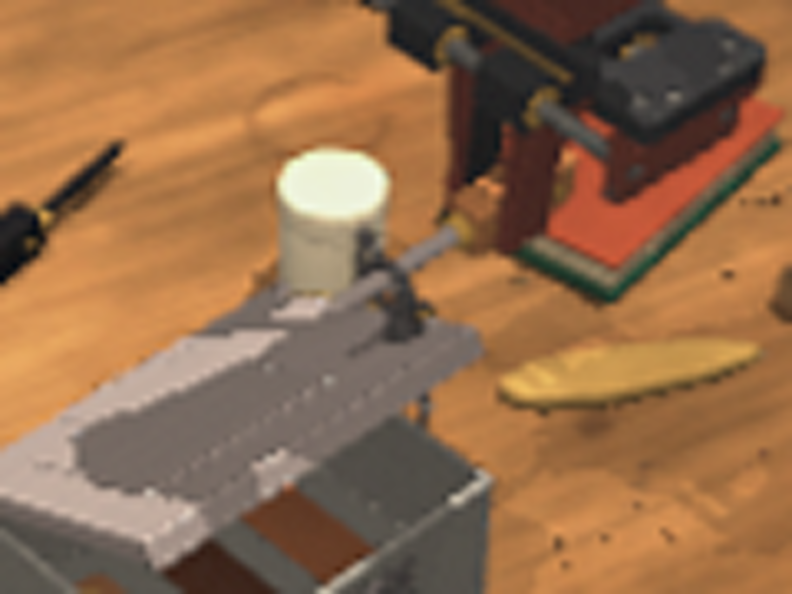

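Zero rows let the arm sag slightly, so the lid now reads ≈0.44. I nudge it up along the arc and end on a small compensating row.

```bash
python3 -m handwheel '[[[0.2,0,0.25],0,255],[[0.1,0,0.2],0,255],[[0.1,0,0.1],0,255]]'
python3 m.py w13; python3 m.py w14; python3 - <<'E'
from h import *
for i in range(6): camera("top")
s=manip.sense();print(s["tool_pos"],s["time"],s["qvel"].round(4))
E
python3 m.py w15
```

```text
time: 13.35
tool_pos: [0.5666, -0.0036, 0.1511]
eef_rot: [0.016, 0.619, 0.785, 0.02]
contact_force: [-1.2, 1.1, -4.5]
width: 0.207
tip [0.5449 0.0858 0.1592] rod@eye x,z rel hinge -0.076 0.0792 tip y' 0.031 toolx [-0.232  0.973 -0.001] F [-1.06  1.31 -3.79]
lid angle 0.5101 22027 offset 0.0059
pointer angle 0.473 379 rng -0.09 -0.006
eyelet [([308.9, 128.5], 0.82)]
bar_tip [([314.2, 51.1], 0.9), ([592.4, 218.4], 0.77)]
pointer_tip []
tip [0.5445 0.0856 0.1588] rod@eye x,z rel hinge -0.0764 0.0789 tip y' 0.031 toolx [-0.232  0.973 -0.001] F [-1.36  0.78 -4.17]
lid angle 0.5091 22106 offset 0.0057
pointer angle 0.4674 376 rng -0.09 -0.007
eyelet [([310.0, 129.1], 0.83), ([129.0, 84.0], 0.18)]
bar_tip [([594.5, 221.0], 0.78), ([316.6, 46.9], 0.59)]
pointer_tip [([296.6, 165.2], 0.82)]
[ 0.56627208 -0.0037905   0.15089341] 14.05 [-0.0005 -0.0009  0.0007 -0.001   0.0005 -0.0018]
tip [0.5445 0.0856 0.1588] rod@eye x,z rel hinge -0.0764 0.0788 tip y' 0.031 toolx [-0.232  0.973 -0.001] F [-0.68  2.37 -4.53]
lid angle 0.506 22095 offset 0.0058
pointer angle 0.4705 370 rng -0.09 -0.007
eyelet [([308.6, 125.7], 0.84), ([314.4, 33.5], 0.3)]
bar_tip [([595.3, 219.9], 0.9), ([317.0, 50.3], 0.8)]
pointer_tip [([294.5, 164.1], 0.79)]
```

```bash
python3 -m handwheel '[[[-0.2,0,-0.15],0,255]]'
python3 m.py w16; python3 m.py w17; python3 - <<'E'
from h import *
c=camera("top"); s=camera("scene"); save(s,"s17",(280,140,400,230),6.6); save(c,"t17",(180,130,460,290),2.8)
a=np.array([.97,.242]);b=np.array([-.242,.97])
for n,cc in(("scene",s),("top",c)):
    v,u=np.mgrid[140:260,250:400];P=px(cc,u.ravel(),v.ravel());X=P[:,:2]@a-.625;Y=P[:,:2]@b+.0117;Z=P[:,2]-.08
    k=(abs(Y)<.06)&(X<-.01)&(X>-.115)&(Z>0)&(Z<.1)
    l=cv2.fitLine(np.stack([X[k],Z[k]],1).astype(np.float32),cv2.DIST_HUBER,0,.002,.001).ravel();print(n,"lid",np.arctan2(-l[1]*np.sign(l[0]),abs(l[0])),k.sum())
print(manip.sense()["time"],manip.sense()["width"])
E
```

```text
time: 14.35
tool_pos: [0.5646, -0.0041, 0.1496]
eef_rot: [0.017, 0.619, 0.785, 0.02]
contact_force: [-0.4, -0.2, -5.8]
width: 0.203
tip [0.5424 0.0852 0.157 ] rod@eye x,z rel hinge -0.0786 0.077 tip y' 0.031 toolx [-0.232  0.973 -0.002] F [-0.75  0.3  -4.97]
lid angle 0.4901 22331 offset 0.0057
pointer angle 0.4688 367 rng -0.09 -0.007
eyelet [([312.2, 129.5], 0.96), ([133.8, 88.4], 0.65)]
bar_tip [([315.5, 49.4], 0.67), ([598.1, 218.1], 0.61)]
pointer_tip [([295.3, 166.0], 0.79), ([316.2, 277.2], 0.64)]
tip [0.5426 0.0853 0.1573] rod@eye x,z rel hinge -0.0784 0.0773 tip y' 0.0311 toolx [-0.232  0.973 -0.001] F [ 0.03 -0.44 -4.73]
lid angle 0.4849 22371 offset 0.0058
pointer angle 0.4777 364 rng -0.09 -0.007
eyelet [([310.9, 127.4], 0.93), ([319.9, 265.9], 0.39)]
bar_tip [([317.4, 51.2], 0.95), ([598.3, 219.5], 0.95)]
pointer_tip [([296.5, 167.8], 0.87)]
scene lid 0.47299442 919
top lid 0.484777 2026
14.85 0.20235146839940274
```

View pics/w17.png

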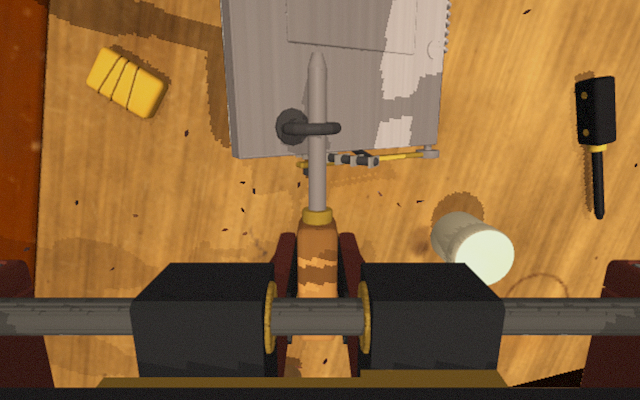

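View pics/t17.png

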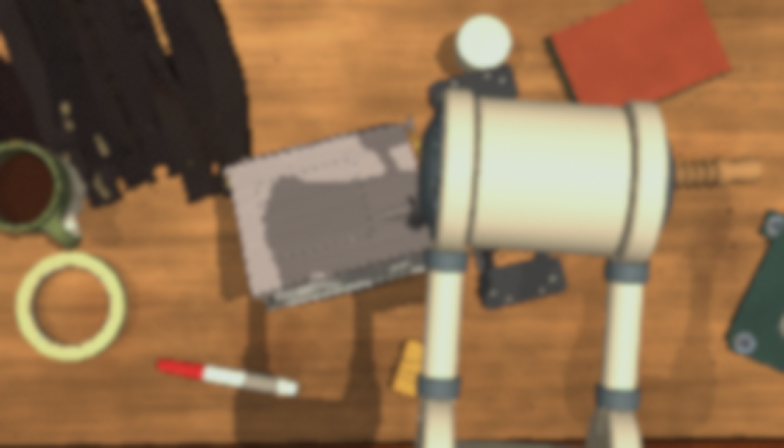

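The lid reads 0.473, 0.485 and 0.485 rad from the three cameras, and the pointer 0.469–0.478. It is steady, the bar is held, the rod is well through the ring, and everything else is where it was. I'm handing in.

```bash
python3 -c "
from workcell import manip
print(manip.job_done()); s=manip.sense(); print(s['time'],s['tool_pos'],s['contact_force'],s['width'])"
```

```text
the job is handed in; nothing more can be done
None
the job is handed in; nothing more can be done
```

I handed the job in with the lid lifted by the bar and standing nearly parallel with the vent pointer. I picked the bar up by its wooden handle and took it round to the box's right side. The rod went through the eyelet with the lid shut, and I then raised the lid along its arc.

The last checks before hand-in, at 14.9 s of the 51 s allowed:
- **Lid angle:** 0.485 rad from the wrist camera, 0.473 from the scene camera and 0.485 from the top camera. The pointer read 0.469–0.478 rad, so they agree to about 0.015 rad.
- **Bar:** the kinematics put the rod tip about 31 mm through the eyelet. The load on the tool was about 4.7 N downward, and the grip was steady.
- **Surroundings:** the pointer angle read the same throughout. In the last pictures I saw no bystander shifted, though I did not measure this and the arm hid some of them from the top camera. The fingers stayed clear of the lid.

Two things went off and were mended:
- **Tool tilt:** the tool tilted about 3° during the descent, but this did not affect the grasp.
- **Lid angle drift:** the lid sagged to about 0.44 rad while I waited, and my first nudge overshot to 0.51 rad, which I then trimmed back.

The network's pointer-tip and bar-tip detections were sometimes wrong, so I relied on depth fits and the pictures instead. The hand-in gave no verdict.

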